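# Seat the soap and the nail brush in the sloping drain caddy

### The job

The green soap bar has stuck partway down the sloping drain caddy beside the basin: slide it down the slats, without lifting it off them, until its end rests square against the stop under the glass shelf. Put the wooden nail brush from the counter next to it, lengthwise down the slope and bristles down; lay it flat on the slats before you let go of it, and slide it down until its end rests square against the stop too. Do not shift the glass tumbler on the shelf, or the jar and the floss box on the counter.

Things in the scene. Friction and masses are not known exactly. Their poses are not given: they have to be found in the camera images.
- bed: slatted teak bed of the drain caddy, fixed, sloping 24 deg: low end to the robot's right (-y), turned up to 17 deg. Origin: foot of the stop face, on the slats, mid width, 30 mm above the counter. Axes: x up the slope along the slats, y across, z square out of the slats (leans to the low end). Slats: a flat plane z = 0, x 0 to 260, y -100 to 100 mm. Soap and brush stay where left on it; only a push moves them.
- stop (a point): middle of the top edge of the stop's face (bed x 0, y 0, z 30 mm; same axes as the bed). The stop is a teak bar right across the low end, face at bed x = 0, 30 mm high, 12 mm thick. Side rails, 12 mm thick, lie outside the slats and stand 10 mm above them.
- bed_high (a point): middle of the open high end of the slats (bed x 260, y 0, z 0 mm), 136 mm above the counter; no rail there.
- caddy: chrome frame of the caddy, fixed, with a clear glass shelf over the low end. Origin on the counter right below the bed's origin; x level, uphill; y across; z up. Shelf: x -14 to 70, y -128 to 128 mm, underside 112, top 118 mm above the counter. Posts 10 mm thick carry it at x -6 and 58, y +-118 mm; two legs at x 225, y +-118 mm end below the slats.
- soap: mint green soap bar, 85 long (x) by 54 (y) by 28 mm thick (z), edges rounded 7 mm, about 110 g. Origin: centre of its underside. It lies flat on the slats on the bed's +y half (bed y 36 to 58 mm), lengthwise within 7 deg, its centre 100 to 150 mm up the slope. Seated, its centre is at bed x = 42.5 mm.
- brush: nail brush, pale wooden back, white bristles: 95 long (x) by 45 (y) by 34 mm high (z), about 70 g. Origin: centre of the underside (bristle tips). Stiff bristle block 85 x 37 mm, z 0 to 15; wooden back z 14 to 34 mm, edges rounded 5 mm. Starts bristles down on the counter, in one of three spots, any yaw. Seated, its centre is at bed x = 47.5 mm, in the bed's free -y half.
- tumbler: clear glass tumbler standing on the glass shelf, 90 mm high (rim 208 mm above the counter), 68 mm across the rim, 54 mm at the foot, 160 g. Origin: centre of its underside. Leave it.
- jar: pink cream jar with a white lid, 62 mm across, 52 mm high, on the counter. Origin: centre of its underside. Leave it.
- floss: white floss box with a blue patch, 58 x 44 x 24 mm, on the counter. Origin: centre of its underside. Leave it.
There are look-alikes about, which are no part of the job. Leave any orange or purple look-alike of the brush alone.

How it is judged:
At the end, for the whole second after the job is handed in: Soap and brush both lie flat on the slats between the rails (within 6 degrees and 6 mm), lengthwise and square to the stop (within 7 degrees), bristles down, their low ends within 4 mm of the stop, at rest; tumbler, jar and floss box within 20 mm of where they were (x of soap in the frame of bed below 0.0465 m and z of soap in the frame of bed between -0.006 and 0.006 m and y of soap in the frame of bed between -0.1 and 0.1 m and angle between the z axis of each of soap, brush and the z axis of bed, either way round below 0.1 rad and angle between the x axis of each of soap, brush and the x axis of bed, either way round below 0.13 rad and linear speed of each of soap, brush below 0.02 m/s and x of brush in the frame of bed below 0.0515 m and z of brush in the frame of bed between -0.006 and 0.006 m and y of brush in the frame of bed between -0.1 and 0.1 m and distance of each of tumbler, jar, floss from where it was at the start of the episode below 0.02 m); the robot touches nothing.
It fails at once if the soap is lifted off the slats (more than 12 mm) (z of soap in the frame of bed above 0.012 m).
It fails at once if the brush is let go above the bed: over the slats, untouched by the fingers, its middle more than 10 mm above them (z of brush in the frame of bed between 0.01 and 0.2 m and x of brush in the frame of bed between 0 and 0.27 m and y of brush in the frame of bed between -0.11 and 0.11 m and contact force between the fingers and brush below 0.02 N).
It fails at once if the tumbler is shifted more than 20 mm or tipped (distance of tumbler from where it was at the start of the episode above 0.02 m or angle between tumbler's own z axis and vertical above 0.3 rad).
It fails at once if the jar is shifted more than 20 mm (distance of jar from where it was at the start of the episode above 0.02 m).
It fails at once if the floss box is shifted more than 20 mm (distance of floss from where it was at the start of the episode above 0.02 m).
It also fails if it takes over 72 s, if anything falls off the work surface, if the arm or the gripper's body presses on something with over 40 N, if the wrist force passes 120 N, or if a joint passes its speed limit or range.

### The arm

A 7-joint arm with a two-finger parallel gripper is mounted at the origin on the work surface. World frame = base frame: x ahead of the robot, y to its left, z up, the work surface at z = 0. Lengths are in m, angles in rad, forces in N, time in s.
With the tool pointing down it reaches from about 0.4 to 0.85 m from the base axis. Payload 10.4 kg.
Tool frame: the origin (TCP) lies on the centre line of the jaws, within the pads' length; the fingertips stand 14 mm ahead of it and the grasp point (between the pads) lies 5 mm behind it (manip.tip_reach is the distance from the TCP to the fingertips, in m); z points along the fingers, y is the line along which they close (so a half turn about z gives the same grasp; the last joint's range is limited). The gripper opens to 85 mm and grips with 20 to 120 N. Pads are 22 mm wide; open, the fingers measure 114 mm over their backs; the gripper's body (76 mm by 85 mm) begins 54 mm behind the grasp point. The pads swing forward as they close: fully open they stand 13 mm farther back than shut.
Start: joints at [-1.264, 0.332, -0.065, 1.46, 0.022, 1.35, -0.088], TCP at [0.202, 0.591, 0.245] pointing down, gripper open.
Joint ranges: [-2.6, 2.6], [-0.5, 2.12], [-1.47, 1.34], [0.16, 2.42], [-1.27, 4.41], [0.06, 2.06], [-2.6, 2.6]. Speed limits (rad/s): [2.22, 2.22, 2.79, 2.79, 3.14, 3.14, 3.14].

### API

Orientations are given as a unit quaternion [x, y, z, w].
In Python, from workcell import manip gives the robot as it stands.
- The arm moves only by the shell command python3 -m pendant 'ROWS' [FORCE]. ROWS is JSON, a list of rows, each a list of 7 numbers: the shift along the tool's x, y, z in units of 50 mm (1.0 is 50 mm), then the turn, a rotation vector about the tool's x, y, z in units of 8 degrees (1.0 is 8 degrees), then the opening, from -1 (shut) to 1 (fully open), so that 0 is half open. In form: [[dx, dy, dz, ax, ay, az, jaw], ...]. A call has exactly 10 rows; each row is the pose to reach, as a shift and turn from the pose commanded when the call began, along the tool's axes at that moment; what a row does not reach only later rows make up. A row lasts 1/8 s, in which the tool goes at most 62.5 mm and 10.7 degrees, less where a joint would pass 70% of its speed; a pose out of reach is approached as far as the arm can. A call with a gripper value outside its range is refused whole. The fingers move at their own pace and stop on an object; FORCE is the grip in N (left out, the last holds). Time passes only in rows, so rows that repeat a pose let the fingers close, or fill a call up. It gives the time, the measured TCP pose, the force, the opening and the grip force at its end, in the units of the state.
- manip.get_obs(): the state, without advancing time (a new reading comes with each control period).
- manip.camera(name): name is "side" or "top" or "wrist"; returns (picture, depth): 384x512x3 uint8, red, green, blue; 384x512 float32, m along the optical axis (not along the pixel's ray), 0 where there is no reading.
- manip.get_calibration(name): a dict with "fx", "fy", "cx", "cy" (pixels), "D" ([k1, k2, p1, p2, k3] as OpenCV has them; the pictures are not rectified), "xyz" and "orientation" of the camera in the world. Camera axes: x right, y up, looking along -z (the intrinsics and any distortion apply to the point x, -y, -z); pixel columns grow to the right and rows downward; lengths in m; the calibration is good to about 2 mm. A picture is of the moment at which its call begins: read the wrist's pose just before it. get_calibration takes no time and is no camera call; for the wrist camera it gives the pose at the moment of the call.
- manip.hand_in(): hands the job in; it is judged then, once.
Trained networks look in the newest picture that a camera, given by its name, has taken for a name from the list of things; names that differ only in an ending like _2 or _b are one class to them, and where a whole thing is asked for, a point or a joint stands for the part that bears it (a point fixed in the world has none). Each returns a list of dicts, best first, with "p" (0 to 1); they miss things now and then, are a little off and sometimes report something else, mostly with a low value. They report only what shows in the picture. A call takes as long as a camera call. They do not tell look-alikes from the thing itself.
- manip.find_in(thing, camera): "box" ([left, top, right, bottom] in pixels, round what is visible of it).
- manip.trace(thing, camera): "pixels" (384x512 bool, what is visible of it) and "box" ([left, top, right, bottom] in pixels, round what is visible of it).
- manip.tip_of(thing, camera): "pixel" ([column, row] in pixels: a listed point, or the origin of a listed thing).
The state is a dict: "clock": time; "joint_pos": joint angles; "joint_velocities": joint speeds; "tau": joint torques, N m; "position": TCP position; "ee_rot": TCP orientation; "ft_force": force on the tool from outside, world axes, zero at the start; "torque": the same for the moment, N m; "grip_width": opening from 0.0 (shut) to 1.0 (fully open); "grasp_force": force on a finger pad.
Only numpy, scipy, OpenCV 4.12 (cv2) and the standard library are available. Lean on these libraries where they do the work, as an engineer would, in place of code of your own. Each camera call takes 0.05 s, during which the arm holds its last target. There are 200 camera calls.

## Working session

There is one attempt and no reset: what is moved stays moved. The work goes in short steps, Python scripts to look and compute and a shell command to move; the robot and the scene stay as the last step left them, time stands still between calls to the robot, and variables do not carry over. Pictures are saved under pics/ and viewed, at most 10 in all, crops included, and the job is handed in when it is done.

```bash
mkdir -p pics; ls
cat > h.py <<'E'
import numpy as np, cv2
from scipy.spatial.transform import Rotation as R
from workcell import manip
def shot(n):
    c=manip.get_calibration(n); im,d=manip.camera(n); return im,d,c
def world(c,px,depth):
    px=np.array(px,float).reshape(-1,1,2); K=np.array([[c['fx'],0,c['cx']],[0,c['fy'],c['cy']],[0,0,1]])
    u=cv2.undistortPoints(px,K,np.array(c['D'])).reshape(-1,2); z=np.array(depth).reshape(-1)
    P=np.c_[u[:,0]*z,-u[:,1]*z,-z]
    return R.from_quat(c['orientation']).apply(P)+np.array(c['xyz'])
def pix(c,P):
    p=R.from_quat(c['orientation']).inv().apply(np.atleast_2d(P)-np.array(c['xyz'])); p=p*[1,-1,-1]
    K=np.array([[c['fx'],0,c['cx']],[0,c['fy'],c['cy']],[0,0,1]])
    return cv2.projectPoints(p,np.zeros(3),np.zeros(3),K,np.array(c['D']))[0].reshape(-1,2)
def save(n,im): cv2.imwrite('pics/'+n+'.png',im[...,::-1])
E
python3 - <<'E'
from h import *
a,da,ca=shot('top'); b,db,cb=shot('side')
save('both',np.hstack([a,b])[:, :]); 
cv2.imwrite('pics/top.png',a[...,::-1]);cv2.imwrite('pics/side.png',b[...,::-1])
for cam,d,c in(('top',da,ca),('side',db,cb)):
  print(cam,c['xyz'],c['orientation'])
  for t in ['bed','soap','brush','tumbler','jar','floss']:
    for r in manip.trace(t,cam)[:3]:
      m=r['pixels']&(d>0); ys,xs=np.nonzero(m)
      if len(xs)<10: continue
      w=world(c,np.c_[xs,ys],d[m]); print(t,round(r['p'],2),np.round(r['box']),np.round(np.median(w,0),3),len(xs))
  for t in ['stop','bed_high','soap','brush']: print(t,[(round(r['p'],2),np.round(r['pixel'])) for r in manip.tip_of(t,cam)[:3]])
E
```

```text
pics
top [ 0.38619503 -0.03607501  1.28804114] [-0.06611533  0.05505647  0.71371472 -0.69513225]
bed 0.87 [176. 142. 285. 236.] [0.62  0.11  0.097] 4298
soap 0.91 [203. 196. 238. 219.] [0.55  0.079 0.115] 685
soap 0.2 [178. 144. 250. 234.] [0.622 0.114 0.104] 3288
brush 0.76 [404. 173. 426. 208.] [ 0.595 -0.462  0.032] 570
brush 0.67 [352. 127. 390. 151.] [ 0.744 -0.349  0.031] 518
brush 0.6 [346. 170. 383. 202.] [ 0.606 -0.324  0.032] 570
tumbler 0.77 [247. 180. 274. 212.] [ 0.572 -0.026  0.141] 607
jar 0.56 [ 94. 211. 119. 233.] [0.519 0.413 0.05 ] 452
floss 0.71 [178. 142. 285. 231.] [0.618 0.109 0.101] 3992
floss 0.67 [368. 228. 383. 254.] [ 0.454 -0.348  0.022] 331
stop [(0.92, array([274., 195.]))]
bed_high [(0.75, array([181., 186.])), (0.31, array([109., 224.]))]
soap [(0.94, array([226., 209.])), (0.46, array([108., 224.]))]
brush [(0.95, array([413., 190.])), (0.9, array([368., 136.])), (0.71, array([362., 186.]))]
side [ 0.04828775 -0.736321    0.59033484] [ 0.48615376 -0.16939055 -0.28290478  0.80927514]
bed 0.92 [179. 144. 297. 244.] [ 0.577 -0.004  0.055] 3502
soap 0.86 [204. 171. 235. 193.] [0.546 0.073 0.116] 441
brush 0.9 [375. 241. 415. 272.] [ 0.735 -0.356  0.032] 868
brush 0.84 [376. 294. 418. 340.] [ 0.582 -0.472  0.033] 1065
brush 0.56 [323. 260. 369. 293.] [ 0.6   -0.335  0.033] 975
tumbler 0.97 [231. 154. 259. 194.] [ 0.553 -0.046  0.181] 997
jar 0.53 [148. 158. 166. 181.] [0.513 0.4   0.038] 321
floss 0.69 [286. 303. 321. 329.] [ 0.45  -0.358  0.023] 676
floss 0.48 [147. 160. 168. 182.] [0.511 0.4   0.036] 305
floss 0.28 [232. 154. 259. 197.] [ 0.553 -0.046  0.181] 1001
stop [(0.91, array([264., 216.]))]
bed_high [(0.83, array([214., 153.]))]
soap [(0.91, array([218., 183.]))]
brush [(0.94, array([395., 322.])), (0.84, array([395., 264.])), (0.78, array([346., 284.]))]
```

Run:
```python
import cv2,numpy as np
t=cv2.imread('pics/top.png');s=cv2.imread('pics/side.png')
a=cv2.resize(t[110:270,80:440],(800,356),interpolation=cv2.INTER_CUBIC)
b=cv2.resize(s[140:345,140:430],(340,240),interpolation=cv2.INTER_CUBIC)
o=np.zeros((600,800,3),np.uint8);o[:356]=a;o[358:598,:340]=b
c=cv2.resize(t[120:260,335:435],(171,240),interpolation=cv2.INTER_CUBIC);o[358:598,350:521]=c
d=cv2.resize(s[140:250,170:300],(270,228),interpolation=cv2.INTER_CUBIC);o[358:586,528:798]=d
cv2.imwrite('pics/v1.png',o)
```

```text
(no output)
```

View pics/v1.png

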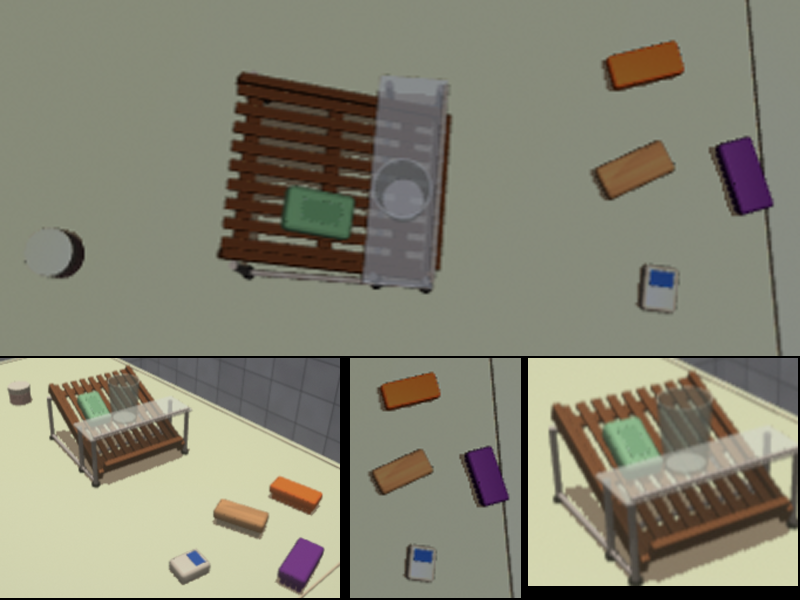

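In the top picture the candidates are: orange (370,139), pale wood (364,186) and purple (414,190). By the description I choose the wooden one at (364,186). The soap is at (226,209), jar (106,222), floss (375,241), tumbler (260,196). I'll now fit the poses.

```bash
cat > fit.py <<'E'
from h import *
from scipy.optimize import least_squares
s=np.deg2rad(24)
def bedT(p): # x,y,yaw of caddy origin; 
    cx=np.array([np.cos(p[2]),np.sin(p[2]),0]); z=np.array([0,0,1.]); cy=np.cross(z,cx)
    bx=cx*np.cos(s)+z*np.sin(s); bz=np.cross(bx,cy)
    return np.array([p[0],p[1],.03]),np.c_[bx,cy,bz]
E
python3 - <<'E'
from fit import *
C={};P={}
pts={'stop':[0,0,.03],'bed_high':[.26,0,0]}
for n in('top','side'):
    im,d,c=shot(n); C[n]=(im,d,c)
    for t in pts: P[n,t]=manip.tip_of(t,n)[0]['pixel']
def f(p):
    o,M=bedT(p); return np.concatenate([pix(C[n][2],o+M@np.array(pts[t]))[0]-P[n,t] for n,t in P])
r=least_squares(f,[.6,-.03,1.5]); print(r.x,np.rad2deg(r.x[2]),np.round(r.fun,1))
o,M=bedT(r.x)
# plane check from depth of bed trace
for n in C:
    im,d,c=C[n]; m=manip.trace('bed',n)[0]['pixels']&(d>0); ys,xs=np.nonzero(m); w=world(c,np.c_[xs,ys],d[m]); b=(w-o)@M
    k=(abs(b[:,2])<.012)&(b[:,0]>.085)&(b[:,0]<.26)&(abs(b[:,1])<.1); print(n,k.sum(),np.round(np.median(b[k],0),4))
    A=np.c_[b[k,:2],np.ones(k.sum())]; q=A.copy(); z=b[k,2]
    for i in range(8):
        co=np.linalg.lstsq(q,z,rcond=None)[0]; g=abs(q@co-z)<.004; q,z=q[g],z[g]
    print('plane',np.round(co,4),len(z))
    for t,h in(('soap',.028),):
        m=manip.trace(t,n)[0]['pixels']&(d>0); ys,xs=np.nonzero(m); w=world(c,np.c_[xs,ys],d[m]); b=(w-o)@M
        k=b[:,2]>.022; rr=cv2.minAreaRect((b[k,:2]*1000).astype(np.float32)); print(t,np.round(np.median(b[k],0),4),rr)
    hsv=cv2.cvtColor(im,cv2.COLOR_RGB2HSV)
    bx=[346,170,383,202] if n=='top' else [323,260,369,293]
    m=np.zeros(d.shape,bool); m[bx[1]-4:bx[3]+4,bx[0]-4:bx[2]+4]=1; ys,xs=np.nonzero(m&(d>0)); w=world(c,np.c_[xs,ys],d[m&(d>0)])
    k=w[:,2]>.026; print('brush top z',np.median(w[k,2]),cv2.minAreaRect((w[k,:2]*1000).astype(np.float32)))
T=[]
for n in C:
    im,d,c=C[n]; r=min(manip.tip_of('tumbler',n),key=lambda r:-r['p']); print('tumbler',r['p'],r['pixel'])
    if n=='top':
        e=lambda q: pix(c,np.r_[q,.118])[0]-r['pixel']; w=least_squares(e,[.57,-.03]).x; print(w,(np.r_[w,.118]-o)@M)
    else:
        e=lambda q: pix(c,np.r_[q,.118])[0]-r['pixel']; w=least_squares(e,[.57,-.03]).x; print(w)
ob=manip.get_obs(); print(ob['position'],R.from_quat(ob['ee_rot']).as_matrix().round(3),manip.get_calibration('wrist')['xyz'],R.from_quat(manip.get_calibration('wrist')['orientation']).as_matrix().round(2), ob['clock'])
E
```

```text
[ 0.5810476  -0.06301604  1.44412308] 82.74215735267097 [-0.2 -0.7 -0.8 -0.  -0.7  0.1  0.8  3.3]
top 2692 [ 0.1909 -0.0171 -0.0039]
plane [ 0.0007  0.0101 -0.0039] 2252
soap [0.1555 0.0473 0.0252] ((154.5562286376953, 46.808677673339844), (51.262821197509766, 82.75159454345703), 88.19166564941406)
brush top z 0.032021158539299654 ((607.7073364257812, -326.5021667480469), (44.54633331298828, 93.60452270507812), 23.51984977722168)
side 767 [ 0.2262  0.0312 -0.0007]
plane [-0.0027  0.0058 -0.0002] 625
soap [0.1544 0.049  0.0276] ((157.1817169189453, 46.785240173339844), (51.57484436035156, 74.48023223876953), 87.87786102294922)
brush top z 0.03389993343962616 ((608.4143676757812, -328.2457275390625), (47.653541564941406, 95.22840881347656), 23.14468765258789)
tumbler 0.58 [260.9, 196.8]
[ 0.56967276 -0.02748483] [0.06667933 0.01577253 0.06664044]
tumbler 0.92 [247.0, 189.4]
[ 0.57221079 -0.02233678]
[0.20236133 0.5913688  0.24535597] [[-0.946  0.324 -0.   ]
 [ 0.324  0.946  0.   ]
 [ 0.     0.    -1.   ]] [0.12509724 0.61740067 0.37390478] [[ 0.32 -0.9  -0.3 ]
 [ 0.95  0.31  0.1 ]
 [-0.   -0.32  0.95]] 1.7
```

```bash
cat > go.py <<'E'
from fit import *
BED=[0.5810,-0.0630,1.4441]
def orient(phi,bed=BED,yaw=None):
    a=bed[2] if yaw is None else yaw
    ux=np.array([np.cos(a),np.sin(a),0]); up=np.array([0,0,1.]); by=np.cross(up,ux); p=np.deg2rad(phi)
    z=-np.sin(p)*ux-np.cos(p)*up; y=-by; return np.c_[np.cross(y,z),y,z]
def rel(pos,Rm):
    o=manip.get_obs(); R0=R.from_quat(o['ee_rot'])
    d=R0.inv().apply(np.array(pos)-o['position'])/.05
    rv=(R0.inv()*R.from_matrix(Rm)).as_rotvec(degrees=True)/8
    print('clock',o['clock'],'pos',np.round(o['position'],3),'->',np.round(pos,3),'ROW',np.round(d,2),np.round(rv,2))
def tcp_for_lead(L,phi,bed=BED):
    # fingertip leading (downhill) corner at bed coords L
    o,M=bedT(bed); Rm=orient(phi,bed); w=o+M@np.array(L); return w-.014*Rm[:,2]+.011*Rm[:,0],Rm
def state(bed=BED):
    ob=manip.get_obs(); Rm=R.from_quat(ob['ee_rot']).as_matrix(); o,M=bedT(bed)
    lead=ob['position']+.014*Rm[:,2]-.011*Rm[:,0]; low=ob['position']+.014*Rm[:,2]+.011*Rm[:,0]
    print('lead',np.round((lead-o)@M,4),'low',np.round((low-o)@M,4),'F',np.round(ob['ft_force'],1),ob['clock'])
E
python3 - <<'E'
from go import *
o,M=bedT(BED); w=o+M@np.array([.25,.047,0]); w[2]=.30
rel(w,orient(0)); rel(w,orient(14))
E
```

```text
clock 1.7 pos [0.202 0.591 0.245] -> [0.563 0.169 0.3  ] ROW [-9.56 -5.65 -1.09] [ 0.  -0.   9.8]
clock 1.7 pos [0.202 0.591 0.245] -> [0.563 0.169 0.3  ] ROW [-9.56 -5.65 -1.09] [ 1.2  -1.47  9.74]
```

```bash
python3 -m pendant '[[-9.6,-5.65,-1.1,1.2,-1.5,9.75,-0.4],[-9.6,-5.65,-1.1,1.2,-1.5,9.75,-0.4],[-9.6,-5.65,-1.1,1.2,-1.5,9.75,-0.4],[-9.6,-5.65,-1.1,1.2,-1.5,9.75,-0.4],[-9.6,-5.65,-1.1,1.2,-1.5,9.75,-0.4],[-9.6,-5.65,-1.1,1.2,-1.5,9.75,-0.4],[-9.6,-5.65,-1.1,1.2,-1.5,9.75,-0.4],[-9.6,-5.65,-1.1,1.2,-1.5,9.75,-0.4],[-9.6,-5.65,-1.1,1.2,-1.5,9.75,-0.4],[-9.6,-5.65,-1.1,1.2,-1.5,9.75,-0.4]]' 40
python3 - <<'E'
from go import *
o,M=bedT(BED); w=o+M@np.array([.25,.047,0]); w[2]=.30
rel(w,orient(14)); 
im,d,c=shot('wrist'); save('w1',im); np.savez('w1',im=im,d=d)
for t in ['bed','soap','tumbler']:
    for r in manip.trace(t,'wrist')[:1]:
        m=r['pixels']&(d>0); ys,xs=np.nonzero(m); w=world(c,np.c_[xs,ys],d[m]); b=(w-o)@M
        if t=='soap': k=b[:,2]>.022; print(cv2.minAreaRect((b[k,:2]*1000).astype(np.float32)),np.median(b[k,2]))
        if t=='bed':
            k=(abs(b[:,2])<.01)&(b[:,0]>.01)&(b[:,0]<.25)&(abs(b[:,1])<.095); A=np.c_[b[k,:2],np.ones(k.sum())]; z=b[k,2]
            for i in range(8):
                co=np.linalg.lstsq(A,z,rcond=None)[0]; g=abs(A@co-z)<.003; A,z=A[g],z[g]
            print('plane',co,len(z)); k=b[:,2]>-.05; print('bed ext',np.percentile(b[k],[1,99],axis=0))
        print(t,r['p'],r['box'])
for t in ['stop','bed_high','soap','brush']:
    print(t,[(r['p'],r['pixel']) for r in manip.tip_of(t,'wrist')[:1]])
print('pred',pix(c,np.array([o+M@np.array(v) for v in([0,0,.03],[.26,0,0])])))
E
```

```text
clock: 2.95
position: [0.5675, 0.1631, 0.301]
ee_rot: [0.748, 0.652, -0.092, 0.084]
ft_force: [-1.1, 0.3, -0.9]
grip_width: 0.301
grasp_force: 0.0
clock 2.95 pos [0.567 0.163 0.301] -> [0.563 0.169 0.3  ] ROW [ 0.12 -0.1  -0.01] [ 0.02  0.04 -0.07]
plane [-0.00276929  0.01019377 -0.00060886] 9173
bed ext [[ 0.01103542 -0.11008456 -0.01562421]
 [ 0.26459557  0.10835357  0.01037459]]
bed 0.62 [174.3, 99.7, 422.2, 235.8]
((153.9284210205078, 44.99784851074219), (52.75390625, 81.16270446777344), 88.16309356689453) 0.0274958216305863
soap 0.69 [226.3, 162.8, 275.1, 215.5]
tumbler 0.58 [242.4, 250.3, 288.7, 340.2]
stop []
bed_high [(0.84, [300.7, 109.4])]
soap [(0.83, [247.9, 182.4])]
brush []
pred [[280.1929296  253.09069454]
 [297.98129928 114.63894901]]
```

View pics/w1.png

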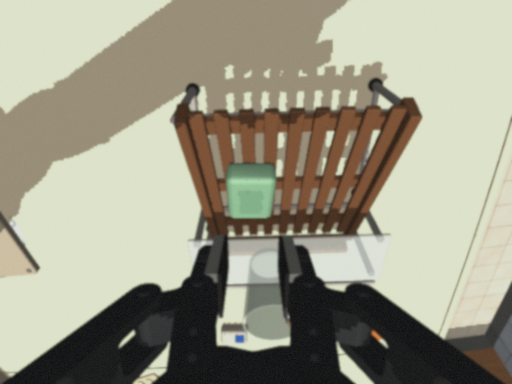

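```bash
sed -i 's/^BED=.*/BED=[0.5815,-0.0590,1.4441]/' go.py
python3 - <<'E'
from go import *
for L in([.222,.046,.05],[.215,.046,.016],[.195,.046,.016],[.1,.046,.016],[.0855,.046,.016]): rel(*tcp_for_lead(L,14))
E
```

```text
clock 3.35 pos [0.565 0.17  0.3  ] -> [0.561 0.142 0.177] ROW [ 0.06 -0.01  2.53] [0.02 0.02 0.  ]
clock 3.35 pos [0.565 0.17  0.3  ] -> [0.562 0.149 0.143] ROW [ 0.37 -0.01  3.15] [0.02 0.02 0.  ]
clock 3.35 pos [0.565 0.17  0.3  ] -> [0.559 0.131 0.135] ROW [ 0.06 -0.01  3.4 ] [0.02 0.02 0.  ]
clock 3.35 pos [0.565 0.17  0.3  ] -> [0.548 0.045 0.096] ROW [-1.44 -0.02  4.57] [0.02 0.02 0.  ]
clock 3.35 pos [0.565 0.17  0.3  ] -> [0.547 0.032 0.09 ] ROW [-1.67 -0.02  4.75] [0.02 0.02 0.  ]
```

```bash
python3 -m pendant '[[0.37,0,1.2,0,0,0,-0.4],[0.37,0,2.2,0,0,0,-0.4],[0.37,0,2.8,0,0,0,-0.4],[0.37,0,3.15,0,0,0,-0.4],[0.37,0,3.15,0,0,0,-0.4],[0.37,0,3.15,0,0,0,-0.4],[0.37,0,3.15,0,0,0,-0.4],[0.37,0,3.15,0,0,0,-0.4],[0.37,0,3.15,0,0,0,-0.4],[0.37,0,3.15,0,0,0,-0.4]]'
python3 - <<'E'
from go import *
state()
im,d,c=shot('wrist'); save('w2',im)
o,M=bedT(BED)
r=manip.trace('soap','wrist')
if r:
    m=r[0]['pixels']&(d>0); ys,xs=np.nonzero(m); b=(world(c,np.c_[xs,ys],d[m])-o)@M; k=b[:,2]>.02; print(np.median(b[k],0),np.percentile(b[k],[1,99],axis=0))
for L in([.195,.046,.016],[.1,.046,.016],[.0855,.046,.016]): rel(*tcp_for_lead(L,14))
E
```

```text
clock: 4.6
position: [0.5628, 0.1481, 0.1432]
ee_rot: [0.745, 0.655, -0.092, 0.083]
ft_force: [-0.1, -0.1, 0.2]
grip_width: 0.298
grasp_force: 0.0
lead [0.2143 0.0447 0.0166] low [0.2315 0.0447 0.003 ] F [-0.1 -0.1  0.2] 4.6
[0.17922912 0.04434728 0.02868432] [[0.11488571 0.02419039 0.02025342]
 [0.19160893 0.06626442 0.03005207]]
clock 4.7 pos [0.563 0.148 0.143] -> [0.559 0.131 0.135] ROW [-0.3  -0.02  0.24] [ 0.01  0.02 -0.01]
clock 4.7 pos [0.563 0.148 0.143] -> [0.548 0.045 0.096] ROW [-1.79 -0.03  1.42] [ 0.01  0.02 -0.01]
clock 4.7 pos [0.563 0.148 0.143] -> [0.547 0.032 0.09 ] ROW [-2.02 -0.03  1.6 ] [ 0.01  0.02 -0.01]
```

View pics/w2.png

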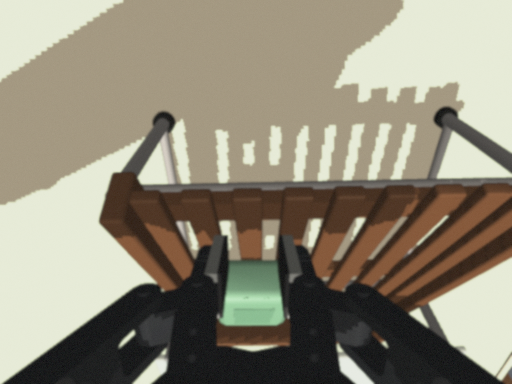

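```bash
python3 -m pendant '[[-0.18,0,0.14,0,0,0,-0.4],[-0.36,0,0.28,0,0,0,-0.4],[-0.54,0,0.43,0,0,0,-0.4],[-0.72,0,0.57,0,0,0,-0.4],[-0.9,-0.01,0.71,0,0,0,-0.4],[-1.08,-0.02,0.85,0,0,0,-0.4],[-1.26,-0.02,1.0,0,0,0,-0.4],[-1.44,-0.02,1.14,0,0,0,-0.4],[-1.62,-0.02,1.28,0,0,0,-0.4],[-1.74,-0.02,1.38,0,0,0,-0.4]]'
python3 - <<'E'
from go import *
state()
im,d,c=shot('wrist'); save('w3',im)
im,d,c=shot('side'); o,M=bedT(BED)
r=manip.trace('soap','side')
m=r[0]['pixels']&(d>0); ys,xs=np.nonzero(m); b=(world(c,np.c_[xs,ys],d[m])-o)@M; print(r[0]['p'],len(b),np.median(b,0),np.percentile(b,[2,98],axis=0))
for L in([.0875,.046,.016],[.0835,.046,.016]): rel(*tcp_for_lead(L,14))
E
```

```text
clock: 5.95
position: [0.5489, 0.0469, 0.0973]
ee_rot: [0.745, 0.655, -0.092, 0.082]
ft_force: [-0.4, 0.7, 0.4]
grip_width: 0.298
grasp_force: 0.1
lead [0.1023 0.0457 0.0162] low [0.1195 0.0457 0.0026] F [-0.4  0.7  0.4] 5.95
0.75 349 [0.031374   0.05174378 0.02802964] [[0.01681054 0.02148223 0.00930524]
 [0.05624763 0.07284232 0.03473812]]
clock 6.1 pos [0.549 0.047 0.097] -> [0.547 0.034 0.091] ROW [-0.24 -0.    0.19] [ 0.01  0.03 -0.01]
clock 6.1 pos [0.549 0.047 0.097] -> [0.546 0.03  0.09 ] ROW [-0.3  -0.    0.24] [ 0.01  0.03 -0.01]
```

Following well with small force. Now slowly to the stop.

```bash
python3 -m pendant '[[-0.04,0,0.03,0,0,0,-0.4],[-0.08,0,0.06,0,0,0,-0.4],[-0.12,0,0.1,0,0,0,-0.4],[-0.16,0,0.13,0,0,0,-0.4],[-0.19,0,0.15,0,0,0,-0.4],[-0.22,0,0.18,0,0,0,-0.4],[-0.25,0,0.2,0,0,0,-0.4],[-0.27,0,0.22,0,0,0,-0.4],[-0.27,0,0.22,0,0,0,-0.4],[-0.27,0,0.22,0,0,0,-0.4]]'
python3 -c "
from go import *
state()"
```

```text
clock: 7.35
position: [0.547, 0.0321, 0.0902]
ee_rot: [0.745, 0.655, -0.092, 0.082]
ft_force: [-0.4, 0.8, 0.4]
grip_width: 0.297
grasp_force: 0.0
lead [0.0858 0.0457 0.0158] low [0.103  0.0457 0.0022] F [-0.4  0.8  0.4] 7.35
```

```bash
python3 -m pendant '[[-0.01,0,0.01,0,0,0,-0.4],[-0.02,0,0.02,0,0,0,-0.4],[-0.03,0,0.02,0,0,0,-0.4],[-0.04,0,0.03,0,0,0,-0.4],[-0.05,0,0.04,0,0,0,-0.4],[-0.055,0,0.045,0,0,0,-0.4],[-0.06,0,0.05,0,0,0,-0.4],[-0.07,0,0.055,0,0,0,-0.4],[-0.07,0,0.055,0,0,0,-0.4],[-0.07,0,0.055,0,0,0,-0.4]]'
python3 -c "
from go import *
state()"
```

```text
clock: 8.6
position: [0.5467, 0.0287, 0.0886]
ee_rot: [0.745, 0.656, -0.092, 0.082]
ft_force: [-2.4, 5.0, 5.5]
grip_width: 0.298
grasp_force: 3.3
lead [0.082  0.0456 0.0157] low [0.0993 0.0455 0.0021] F [-2.4  5.   5.5] 8.6
```

```bash
python3 -m pendant '[[-0.01,0,0.01,0,0,0,-0.4],[-0.02,0,0.015,0,0,0,-0.4],[-0.03,0,0.025,0,0,0,-0.4],[-0.03,0,0.025,0,0,0,-0.4],[-0.03,0,0.025,0,0,0,-0.4],[0,0,0,0,0,0,-0.4],[0.1,0,-0.07,0,0,0,-0.4],[0.2,0,-0.15,0,0,0,-0.4],[0.5,0,-0.5,0,0,0,-0.4],[1.0,0,-1.0,0,0,0,-0.4]]'
python3 - <<'E'
from go import *
state(); o,M=bedT(BED)
for n in('side','wrist','top'):
    im,d,c=shot(n); save('s_'+n,im)
    r=manip.trace('soap',n)
    if r:
        m=r[0]['pixels']&(d>0); ys,xs=np.nonzero(m); b=(world(c,np.c_[xs,ys],d[m])-o)@M; print(n,r[0]['p'],len(b),np.median(b,0),np.percentile(b,[1,99],axis=0))
        k=(b[:,2]>.02)&(b[:,2]<.034)
        if k.sum()>20: print(cv2.minAreaRect((b[k,:2]*1000).astype(np.float32)))
    print(manip.tip_of('stop',n)[:1],[ (o+0,pix(c,o+M@np.array([0,0,.03])))])
E
```

```text
clock: 9.85
position: [0.5539, 0.0876, 0.1247]
ee_rot: [0.746, 0.655, -0.093, 0.083]
ft_force: [0.7, 1.0, 0.3]
grip_width: 0.297
grasp_force: 0.0
lead [0.1509 0.0459 0.0246] low [0.1681 0.0459 0.0109] F [0.7 1.  0.3] 9.85
side 0.9 408 [0.02636496 0.05255945 0.02857379] [[-0.00214326  0.02156269  0.00831504]
 [ 0.05447268  0.07245868  0.03276883]]
((25.693721771240234, 49.97376251220703), (60.06682586669922, 57.25356674194336), 89.54499816894531)
[] [(array([ 0.5815, -0.059 ,  0.03  ]), array([[261.30149629, 216.52202117]]))]
wrist 0.89 2771 [0.08246949 0.0447213  0.02356846] [[0.01099769 0.02371646 0.00372342]
 [0.08515001 0.06554897 0.02999602]]
((47.23558044433594, 44.7167854309082), (76.58731079101562, 47.33268356323242), 1.1794859170913696)
[] [(array([ 0.5815, -0.059 ,  0.03  ]), array([[299.82906004, 326.96670015]]))]
[] [(array([ 0.5815, -0.059 ,  0.03  ]), array([[276.63588972, 196.09370567]]))]
```

Run:
```python
import cv2,numpy as np
s=cv2.imread('pics/s_side.png');w=cv2.imread('pics/s_wrist.png')
cv2.imwrite('pics/v2.png',np.hstack([cv2.resize(s[150:255,180:300],(480,420),interpolation=cv2.INTER_CUBIC),cv2.resize(w[100:384,130:346],(320,420))]))
```

```text
(no output)
```

View pics/v2.png

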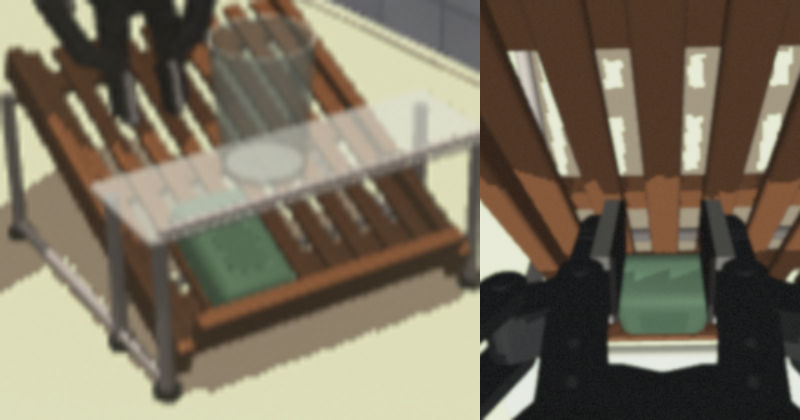

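Run:
```python
from go import *
Rb=orient(20,yaw=np.deg2rad(113.3))
rel([.556,.12,.31],orient(14)); rel([.60,-.25,.31],Rb); rel([.608,-.327,.14],Rb)
```

```text
clock 10.3 pos [0.554 0.087 0.124] -> [0.556 0.12  0.31 ] ROW [-0.28 -0.04 -3.76] [ 0.01  0.03 -0.02]
clock 10.3 pos [0.554 0.087 0.124] -> [ 0.6  -0.25  0.31] ROW [-7.28  1.79 -1.98] [-1.12 -0.7  -3.67]
clock 10.3 pos [0.554 0.087 0.124] -> [ 0.608 -0.327  0.14 ] ROW [-7.91  2.14  1.68] [-1.12 -0.7  -3.67]
```

```bash
python3 -m pendant '[[-0.1,0,-1.2,0,0,0,0],[-0.2,0,-2.4,0,0,0,1],[-0.28,0,-3.76,0,0,0,1],[-0.28,0,-3.76,0,0,0,1],[-1.5,0.3,-3.5,-0.2,-0.1,-0.6,1],[-2.7,0.6,-3.2,-0.5,-0.3,-1.6,1],[-3.9,0.9,-2.9,-0.8,-0.5,-2.6,1],[-5.1,1.2,-2.5,-1.12,-0.7,-3.67,1],[-6.3,1.5,-2.2,-1.12,-0.7,-3.67,1],[-7.28,1.79,-1.98,-1.12,-0.7,-3.67,1]]'
python3 - <<'E'
from go import *
im,d,c=shot('wrist'); save('w4',im)
print(R.from_quat(manip.get_obs()['ee_rot']).as_matrix().round(3))
for r in manip.trace('brush','wrist')[:3]:
    m=r['pixels']&(d>0); ys,xs=np.nonzero(m); w=world(c,np.c_[xs,ys],d[m]); k=w[:,2]>.026
    print(r['p'],np.round(r['box']),np.median(w[k],0),cv2.minAreaRect((w[k,:2]*1000).astype(np.float32)),np.median(im[m],0))
Rb=orient(20,yaw=np.deg2rad(113.3)); rel([.608,-.327,.14],Rb)
E
```

```text
clock: 11.55
position: [0.5997, -0.2515, 0.3092]
ee_rot: [0.541, 0.823, -0.095, 0.145]
ft_force: [0.9, 1.3, 0.2]
grip_width: 0.997
grasp_force: 0.0
[[-0.365  0.922  0.133]
 [ 0.865  0.388 -0.318]
 [-0.345 -0.001 -0.939]]
0.86 [167. 177. 231. 216.] [ 0.59673644 -0.4624534   0.03418741] ((597.9607543945312, -467.16259765625), (93.73368072509766, 46.78010177612305), 12.87448501586914) [ 88.  47. 102.]
0.82 [297. 139. 341. 200.] [ 0.74459208 -0.34400682  0.03404122] ((747.2337036132812, -349.8002014160156), (44.554656982421875, 94.47552490234375), 12.067778587341309) [151.  94.  48.]
0.6 [218.  92. 255. 157.] [ 0.6071496  -0.32162347  0.03385815] ((608.3512573242188, -327.2471618652344), (44.78691864013672, 94.04486846923828), 23.3919620513916) [148. 115.  83.]
clock 11.65 pos [ 0.598 -0.258  0.31 ] -> [ 0.608 -0.327  0.14 ] ROW [-0.11 -0.34  3.65] [-0.03  0.02 -0.06]
```

View pics/w4.png

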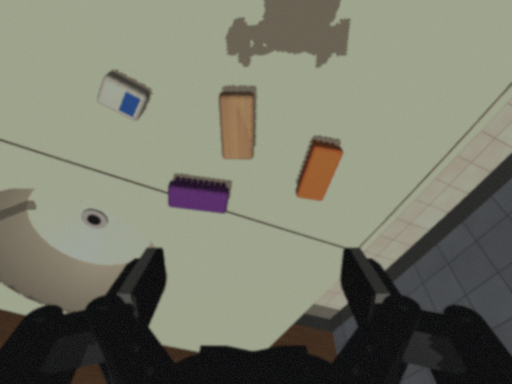

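Run:
```python
from go import *
Rb=orient(20,yaw=np.deg2rad(113.4)); rel([.608,-.327,.02],Rb); rel([.608,-.327,.02]-.06*Rb[:,2],Rb); print(manip.tip_reach)
```

```text
clock 11.65 pos [ 0.598 -0.258  0.31 ] -> [ 0.608 -0.327  0.02 ] ROW [ 0.72 -0.34  5.91] [-0.04  0.02 -0.07]
clock 11.65 pos [ 0.598 -0.258  0.31 ] -> [ 0.6   -0.308  0.076] ROW [ 0.72 -0.35  4.71] [-0.04  0.02 -0.07]
0.014
```

```bash
python3 -m pendant '[[0.3,-0.2,1.2,0,0,0,1],[0.5,-0.3,2.4,0,0,0,1],[0.72,-0.35,3.4,0,0,0,1],[0.72,-0.35,4.2,0,0,0,1],[0.72,-0.35,4.7,0,0,0,1],[0.72,-0.35,4.7,0,0,0,1],[0.72,-0.35,4.7,0,0,0,1],[0.72,-0.35,4.7,0,0,0,1],[0.72,-0.35,4.7,0,0,0,1],[0.72,-0.35,4.7,0,0,0,1]]'
python3 - <<'E'
from go import *
im,d,c=shot('wrist'); save('w5',im)
for r in manip.trace('brush','wrist')[:3]:
    m=r['pixels']&(d>0); ys,xs=np.nonzero(m); w=world(c,np.c_[xs,ys],d[m]); k=w[:,2]>.026
    print(r['p'],np.round(r['box']),cv2.minAreaRect((w[k,:2]*1000).astype(np.float32)))
Rb=orient(20,yaw=np.deg2rad(113.4)); rel([.608,-.327,.02],Rb)
E
```

```text
clock: 12.9
position: [0.6036, -0.2983, 0.0773]
ee_rot: [0.541, 0.823, -0.095, 0.146]
ft_force: [0.5, 0.4, 0.4]
grip_width: 0.998
grasp_force: 0.0
0.76 [338. 236. 441. 329.] ((714.39794921875, -308.96270751953125), (78.87275695800781, 175.76695251464844), 39.28416061401367)
0.66 [148. 288. 230. 344.] ((590.7744140625, -380.0644226074219), (69.19751739501953, 215.800048828125), 13.108253479003906)
0.57 [202. 155. 285. 277.] ((608.7807006835938, -327.0028991699219), (45.171546936035156, 94.53901672363281), 23.162948608398438)
clock 13.0 pos [ 0.603 -0.298  0.077] -> [ 0.608 -0.327  0.02 ] ROW [-0.14 -0.15  1.26] [ 0.01 -0.   -0.01]
```

```bash
python3 -m pendant '[[-0.14,-0.15,0.4,0,0,0,1],[-0.14,-0.15,0.8,0,0,0,1],[-0.14,-0.15,1.1,0,0,0,1],[-0.14,-0.15,1.26,0,0,0,1],[-0.14,-0.15,1.26,0,0,0,1],[-0.14,-0.15,1.26,0,0,0,-1],[-0.14,-0.15,1.26,0,0,0,-1],[-0.14,-0.15,1.26,0,0,0,-1],[-0.14,-0.15,1.26,0,0,0,-1],[-0.14,-0.15,1.26,0,0,0,-1]]' 40
python3 - <<'E'
from go import *
Rb=orient(20,yaw=np.deg2rad(113.4)); rel([.608,-.327,.02],Rb)
E
```

```text
clock: 14.25
position: [0.6082, -0.3271, 0.0207]
ee_rot: [0.541, 0.823, -0.095, 0.146]
ft_force: [-2.0, 3.1, 5.7]
grip_width: 0.514
grasp_force: 42.1
clock 14.25 pos [ 0.608 -0.327  0.021] -> [ 0.608 -0.327  0.02 ] ROW [ 0.01 -0.    0.01] [ 0.01  0.   -0.01]
```

```bash
sed -i 's/^BED=.*/BED=[0.5811,-0.0620,1.4441]/' go.py
cat >> go.py <<'E'
def grasp():
    import os
    if os.path.exists('g.npz'): q=np.load('g.npz'); return q['t'],q['R']
    ob=manip.get_obs(); Rt=R.from_quat(ob['ee_rot']).as_matrix(); a=np.deg2rad(113.2)
    RB=np.array([[np.cos(a),-np.sin(a),0],[np.sin(a),np.cos(a),0],[0,0,1]]); t=RB.T@(ob['position']-np.array([.6083,-.3272,0])); np.savez('g.npz',t=t,R=RB.T@Rt); return t,RB.T@Rt
def carry(b):
    t,G=grasp(); o,M=bedT(BED); return o+M@(np.array(b)+t),M@G
def where():
    t,G=grasp(); o,M=bedT(BED); ob=manip.get_obs(); Rt=R.from_quat(ob['ee_rot']).as_matrix(); RB=Rt@G.T
    print('brush in bed',np.round((ob['position']-RB@t-o)@M,4),'rot deg',np.round(R.from_matrix(M.T@RB).as_rotvec(degrees=True),2),'F bed',np.round(M.T@ob['ft_force'],1),ob['clock'])
E
python3 - <<'E'
from go import *
print(grasp()[0])
o=manip.get_obs(); p=o['position'].copy() if hasattr(o['position'],'copy') else np.array(o['position']); p=np.array(p); p[2]=.30; rel(p,R.from_quat(o['ee_rot']).as_matrix())
w,Rm=carry([.19,-.045,.0]); w[2]=.30; rel(w,Rm); print(w)
E
```

```text
[1.24686085e-04 2.63302929e-05 2.07254044e-02]
clock 14.25 pos [ 0.608 -0.327  0.021] -> [ 0.608 -0.327  0.3  ] ROW [-1.91  0.01 -5.25] [0. 0. 0.]
clock 14.25 pos [ 0.608 -0.327  0.021] -> [0.647 0.096 0.3  ] ROW [ 5.11  4.08 -7.8 ] [0.53 2.92 3.81]
[0.64659478 0.09625041 0.3       ]
```

```bash
python3 -m pendant '[[-0.2,0,-0.6,0,0,0,-1],[-0.55,0,-1.5,0,0,0,-1],[-0.9,0,-2.5,0,0,0,-1],[-1.25,0,-3.5,0,0,0,-1],[-1.6,0,-4.4,0,0,0,-1],[-1.91,0,-5.25,0,0,0,-1],[-1.91,0,-5.25,0,0,0,-1],[-0.9,0.6,-5.6,0.1,0.4,0.5,-1],[0.1,1.2,-6.0,0.2,0.8,1.1,-1],[1.1,1.8,-6.3,0.25,1.2,1.6,-1]]'
python3 - <<'E'
from go import *
w,Rm=carry([.19,-.045,.0]); w[2]=.30; rel(w,Rm); print(manip.get_obs()['grip_width'])
E
```

```text
clock: 15.5
position: [0.6266, -0.1431, 0.2964]
ee_rot: [0.639, 0.764, -0.047, 0.075]
ft_force: [0.1, 0.1, -0.3]
grip_width: 0.519
grasp_force: 41.3
clock 15.5 pos [ 0.627 -0.143  0.296] -> [0.647 0.096 0.3  ] ROW [ 4.56  1.26 -0.85] [0.27 1.71 2.18]
0.5186292755267388
```

```bash
python3 -m pendant '[[1.0,0.3,-0.2,0,0.4,0.5,-1],[2.0,0.6,-0.4,0.1,0.8,1.0,-1],[3.0,0.8,-0.6,0.2,1.2,1.5,-1],[4.0,1.1,-0.75,0.27,1.7,2.18,-1],[4.56,1.26,-0.85,0.27,1.7,2.18,-1],[4.56,1.26,-0.85,0.27,1.7,2.18,-1],[4.56,1.26,-0.85,0.27,1.7,2.18,-1],[4.56,1.26,-0.85,0.27,1.7,2.18,-1],[4.56,1.26,-0.85,0.27,1.7,2.18,-1],[4.56,1.26,-0.85,0.27,1.7,2.18,-1]]'
python3 - <<'E'
from go import *
where()
for b in([.19,-.045,.03],[.19,-.045,.0]): rel(*carry(b))
im,d,c=shot('side'); save('w6',im[130:260,170:310])
o,M=bedT(BED)
im,d,c=shot('top'); save('w7',im)
for n in('side','top'):
    im,d,c=shot(n)
    for r in manip.trace('brush',n)[:3]:
        m=r['pixels']&(d>0); ys,xs=np.nonzero(m); b=(world(c,np.c_[xs,ys],d[m])-o)@M; print(n,r['p'],len(b),np.median(b,0))
E
```

```text
clock: 16.75
position: [0.6463, 0.0937, 0.3006]
ee_rot: [0.749, 0.662, 0.027, -0.02]
ft_force: [-0.3, -0.1, -1.1]
grip_width: 0.518
grasp_force: 41.3
brush in bed [ 0.2585 -0.0451  0.1603] rot deg [-0.04  0.18  0.14] F bed [-0.6  0.3 -1. ] 16.75
clock 16.75 pos [0.646 0.094 0.301] -> [0.645 0.084 0.154] ROW [-0.39 -0.02  2.92] [0.01 0.02 0.01]
clock 16.75 pos [0.646 0.094 0.301] -> [0.647 0.096 0.126] ROW [-0.18 -0.02  3.48] [0.01 0.02 0.01]
side 0.95 803 [-0.24940881 -0.19090094  0.10827976]
side 0.93 1097 [-0.37156604 -0.05168033  0.16605116]
side 0.59 388 [ 0.22948864 -0.04045129  0.19246545]
top 0.57 539 [-0.36126854 -0.06358353  0.16315602]
top 0.56 509 [-0.23977143 -0.19810814  0.10718439]
```

```bash
python3 -m pendant '[[-0.2,-0.02,0.8,0,0,0,-1],[-0.39,-0.02,1.6,0,0,0,-1],[-0.39,-0.02,2.3,0,0,0,-1],[-0.39,-0.02,2.7,0,0,0,-1],[-0.36,-0.02,2.95,0,0,0,-1],[-0.33,-0.02,3.1,0,0,0,-1],[-0.27,-0.02,3.25,0,0,0,-1],[-0.23,-0.02,3.35,0,0,0,-1],[-0.22,-0.02,3.38,0,0,0,-1],[-0.22,-0.02,3.38,0,0,0,-1]]'
python3 - <<'E'
from go import *
where()
rel(*carry([.19,-.045,-.001])); rel(*carry([.19,-.045,.0]))
im,d,c=shot('wrist'); save('w8',im)
E
```

```text
clock: 18.3
position: [0.6463, 0.0944, 0.1314]
ee_rot: [0.748, 0.662, 0.027, -0.02]
ft_force: [-0.5, -0.5, -0.5]
grip_width: 0.521
grasp_force: 41.4
brush in bed [ 0.1903 -0.045   0.0055] rot deg [-0.03  0.18  0.17] F bed [-0.7  0.5 -0.2] 18.3
clock 18.3 pos [0.646 0.094 0.131] -> [0.647 0.097 0.125] ROW [0.04 0.   0.12] [0.01 0.02 0.02]
clock 18.3 pos [0.646 0.094 0.131] -> [0.647 0.096 0.126] ROW [0.03 0.   0.1 ] [0.01 0.02 0.02]
```

View pics/w8.png

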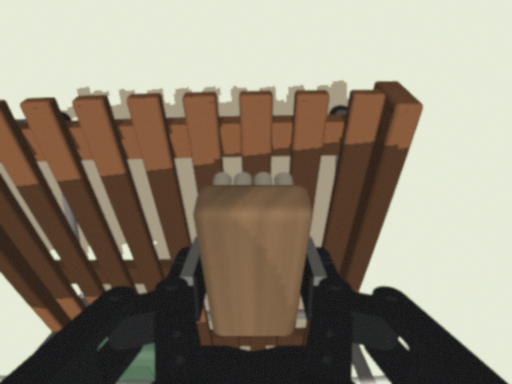

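```bash
python3 -m pendant '[[0.01,0,0.02,0,0,0,-1],[0.01,0,0.03,0,0,0,-1],[0.01,0,0.04,0,0,0,-1],[0.02,0,0.05,0,0,0,-1],[0.02,0,0.06,0,0,0,-1],[0.02,0,0.07,0,0,0,-1],[0.03,0,0.08,0,0,0,-1],[0.03,0,0.09,0,0,0,-1],[0.03,0,0.09,0,0,0,-1],[0.03,0,0.09,0,0,0,-1]]'
python3 -c "
from go import *
where()"
```

```text
clock: 19.6
position: [0.6464, 0.0961, 0.1268]
ee_rot: [0.748, 0.662, 0.026, -0.02]
ft_force: [0.1, 0.7, -0.5]
grip_width: 0.519
grasp_force: 41.4
brush in bed [ 0.19   -0.0448  0.0006] rot deg [-0.02  0.18  0.17] F bed [ 0.4 -0.  -0.7] 19.6
```

```bash
python3 -m pendant '[[0,0,0.01,0,0,0,-1],[0.01,0,0.02,0,0,0,-1],[0.01,0,0.03,0,0,0,-1],[0.01,0,0.03,0,0,0,-1],[0.01,0,0.04,0,0,0,-1],[0.02,0,0.05,0,0,0,-1],[0.02,0,0.05,0,0,0,-1],[0.02,0,0.06,0,0,0,-1],[0.02,0,0.06,0,0,0,-1],[0.02,0,0.06,0,0,0,-1]]'
python3 -c "
from go import *
where()"
```

```text
clock: 20.85
position: [0.6465, 0.0967, 0.125]
ee_rot: [0.749, 0.662, 0.026, -0.02]
ft_force: [-5.7, -2.8, 9.7]
grip_width: 0.522
grasp_force: 42.7
brush in bed [ 0.1898 -0.0449 -0.0014] rot deg [-0.03  0.18  0.14] F bed [ 0.8  5.3 10.2] 20.85
```

```bash
python3 -m pendant '[[0,0,0.02,0,0,0,0.15],[0,0,0.02,0,0,0,0.3],[0,0,0.02,0,0,0,0.5],[0,0,0.0,0,0,0,0.5],[0,0,-0.3,0,0,0,0.5],[0,0,-0.7,0,0,0,0.5],[0,0,-1.2,0,0,0,0.5],[0,0,-1.6,0,0,0,0.5],[0,0,-1.6,0,0,0,0.5],[0,0,-1.6,0,0,0,0.5]]'
python3 - <<'E'
from go import *
o,M=bedT(BED)
im,d,c=shot('wrist'); save('w9',im)
for r in manip.trace('brush','wrist')[:1]:
    m=r['pixels']&(d>0); ys,xs=np.nonzero(m); b=(world(c,np.c_[xs,ys],d[m])-o)@M; k=b[:,2]>.026
    print(r['p'],r['box'],np.median(b[k],0),cv2.minAreaRect((b[k,:2]*1000).astype(np.float32)))
state()
rel(*tcp_for_lead([.262,-.045,.06],14));rel(*tcp_for_lead([.252,-.045,.022],14))
E
```

```text
clock: 22.1
position: [0.6452, 0.0922, 0.2032]
ee_rot: [0.748, 0.662, 0.026, -0.02]
ft_force: [-0.5, 0.4, -0.6]
grip_width: 0.75
grasp_force: 0.0
0.67 [218.0, 140.8, 294.5, 259.5] [ 0.20176955 -0.04503863  0.03271178] ((189.33409118652344, -45.187259674072266), (94.63291931152344, 45.109004974365234), 0.36247414350509644)
lead [ 0.2022 -0.044   0.0829] low [ 0.2228 -0.0439  0.0753] F [0.2 0.6 0.6] 22.2
clock 22.2 pos [0.645 0.092 0.203] -> [0.655 0.159 0.202] ROW [1.36 0.03 0.1 ] [ 0.03 -2.22  0.03]
clock 22.2 pos [0.645 0.092 0.203] -> [0.655 0.166 0.164] ROW [1.43 0.03 0.88] [ 0.03 -2.22  0.03]
```

```bash
python3 -m pendant '[[0.7,0.02,0.0,0,-0.8,0,-0.2],[1.36,0.03,0.05,0,-1.6,0,-0.4],[1.4,0.03,0.1,0,-2.22,0,-0.4],[1.43,0.03,0.1,0,-2.22,0,-0.4],[1.43,0.03,0.4,0,-2.22,0,-0.4],[1.43,0.03,0.7,0,-2.22,0,-0.4],[1.43,0.03,0.88,0,-2.22,0,-0.4],[1.43,0.03,0.88,0,-2.22,0,-0.4],[1.43,0.03,0.88,0,-2.22,0,-0.4],[1.43,0.03,0.88,0,-2.22,0,-0.4]]'
python3 - <<'E'
from go import *
state()
for L in([.11,-.045,.022],[.095,-.045,.022]): rel(*tcp_for_lead(L,14))
E
```

```text
clock: 23.45
position: [0.6565, 0.1656, 0.1651]
ee_rot: [0.744, 0.658, -0.089, 0.082]
ft_force: [-0.5, -0.3, -0.9]
grip_width: 0.3
grasp_force: 0.0
lead [ 0.2526 -0.0462  0.0234] low [ 0.27   -0.0461  0.0099] F [-0.5 -0.3 -0.9] 23.45
clock 23.45 pos [0.657 0.166 0.165] -> [0.639 0.037 0.106] ROW [-2.23 -0.04  1.78] [ 0.05 -0.01  0.02]
clock 23.45 pos [0.657 0.166 0.165] -> [0.637 0.023 0.1  ] ROW [-2.47 -0.04  1.96] [ 0.05 -0.01  0.02]
```

```bash
python3 -m pendant '[[-0.1,0,0.1,0,0,0,-0.4],[-0.3,0,0.25,0,0,0,-0.4],[-0.55,0,0.44,0,0,0,-0.4],[-0.8,-0.01,0.64,0,0,0,-0.4],[-1.05,-0.02,0.84,0,0,0,-0.4],[-1.3,-0.02,1.04,0,0,0,-0.4],[-1.55,-0.03,1.24,0,0,0,-0.4],[-1.8,-0.03,1.44,0,0,0,-0.4],[-2.0,-0.04,1.6,0,0,0,-0.4],[-2.15,-0.04,1.72,0,0,0,-0.4]]'
python3 - <<'E'
from go import *
state()
for L in([.098,-.045,.022],[.094,-.045,.022]): rel(*tcp_for_lead(L,14))
E
```

```text
clock: 24.7
position: [0.6392, 0.0409, 0.1067]
ee_rot: [0.744, 0.657, -0.089, 0.082]
ft_force: [-0.5, -0.3, -0.3]
grip_width: 0.299
grasp_force: 0.1
lead [ 0.1138 -0.0447  0.0213] low [ 0.1312 -0.0447  0.0077] F [-0.5 -0.3 -0.3] 24.7
clock 24.7 pos [0.639 0.041 0.107] -> [0.638 0.026 0.101] ROW [-0.26  0.01  0.18] [ 0.04 -0.    0.02]
clock 24.7 pos [0.639 0.041 0.107] -> [0.637 0.023 0.099] ROW [-0.32  0.01  0.23] [ 0.04 -0.    0.02]
```

```bash
python3 -m pendant '[[-0.04,0,0.03,0,0,0,-0.4],[-0.08,0,0.06,0,0,0,-0.4],[-0.12,0,0.09,0,0,0,-0.4],[-0.15,0,0.11,0,0,0,-0.4],[-0.18,0,0.13,0,0,0,-0.4],[-0.21,0,0.15,0,0,0,-0.4],[-0.23,0,0.17,0,0,0,-0.4],[-0.25,0,0.18,0,0,0,-0.4],[-0.26,0,0.19,0,0,0,-0.4],[-0.26,0,0.19,0,0,0,-0.4]]'
python3 -c "
from go import *
state()"
```

```text
clock: 25.95
position: [0.6375, 0.0268, 0.1009]
ee_rot: [0.744, 0.658, -0.089, 0.082]
ft_force: [0.6, 0.8, 0.3]
grip_width: 0.303
grasp_force: 0.0
lead [ 0.0986 -0.0449  0.0217] low [ 0.1159 -0.0448  0.0082] F [0.6 0.8 0.3] 25.95
```

```bash
python3 -m pendant '[[-0.01,0,0.01,0,0,0,-0.4],[-0.02,0,0.02,0,0,0,-0.4],[-0.03,0,0.02,0,0,0,-0.4],[-0.04,0,0.03,0,0,0,-0.4],[-0.05,0,0.04,0,0,0,-0.4],[-0.055,0,0.045,0,0,0,-0.4],[-0.06,0,0.05,0,0,0,-0.4],[-0.07,0,0.055,0,0,0,-0.4],[-0.07,0,0.055,0,0,0,-0.4],[-0.07,0,0.055,0,0,0,-0.4]]'
python3 -c "
from go import *
state()"
```

```text
clock: 27.2
position: [0.6375, 0.0247, 0.0999]
ee_rot: [0.743, 0.658, -0.088, 0.082]
ft_force: [-2.2, 5.7, 7.8]
grip_width: 0.305
grasp_force: 4.4
lead [ 0.0963 -0.0452  0.0216] low [ 0.1137 -0.0451  0.0081] F [-2.2  5.7  7.8] 27.2
```

```bash
python3 -m pendant '[[-0.01,0,0.01,0,0,0,-0.4],[-0.02,0,0.015,0,0,0,-0.4],[-0.04,0,0.03,0,0,0,-0.4],[-0.04,0,0.03,0,0,0,-0.4],[-0.04,0,0.03,0,0,0,-0.4],[0,0,0,0,0,0,-0.4],[0.1,0,-0.07,0,0,0,-0.4],[0.3,0,-0.25,0,0,0,-0.4],[0.9,0,-0.8,0,0,0,-0.4],[1.7,0,-1.7,0,0,0,-0.4]]'
python3 -m pendant '[[0.6,0,-1,0,0,0,-0.4],[0.9,0,-2,0,0,0,-0.4],[0.9,0,-2.5,0,0,0,-0.4],[0.9,0,-2.5,0,0,0,-0.4],[0.9,0,-2.5,0,0,0,-0.4],[0.9,0,-2.5,0,0,0,-0.4],[0.9,0,-2.5,0,0,0,-0.4],[0.9,0,-2.5,0,0,0,-0.4],[0.9,0,-2.5,0,0,0,-0.4],[0.9,0,-2.5,0,0,0,-0.4]]'
python3 - <<'E'
from go import *
o,M=bedT(BED); v=[]
for n in('side','top','wrist'):
    im,d,c=shot(n); v.append(im); save('f_'+n,im)
    for t in('soap','brush'):
        for r in manip.trace(t,n)[:3]:
            m=r['pixels']&(d>0); ys,xs=np.nonzero(m); b=(world(c,np.c_[xs,ys],d[m])-o)@M; k=(b[:,2]>.02)&(b[:,2]<.04)&(abs(b[:,1])<.1)&(b[:,0]>-.02)
            if k.sum()>30: print(n,t,round(r['p'],2),np.round(r['box']),np.median(b[k],0).round(4),np.percentile(b[k],[1,99],axis=0).round(4).tolist(),cv2.minAreaRect((b[k,:2]*1000).astype(np.float32))[1:])
    for t in('tumbler','jar','floss'):
        r=manip.find_in(t,n)[:2]; print(n,t,[(np.round(q['box']),q['p']) for q in r])
s=cv2.resize(v[0][150:255,180:300],(400,350),interpolation=cv2.INTER_CUBIC); w=cv2.resize(v[2],(400,300)); w=np.vstack([w,np.zeros((50,400,3),np.uint8)])
save('v3',np.hstack([s,w]))
E
```

```text
clock: 28.45
position: [0.6487, 0.125, 0.1611]
ee_rot: [0.744, 0.657, -0.091, 0.082]
ft_force: [1.2, 0.4, -0.0]
grip_width: 0.3
grasp_force: 0.0
clock: 29.7
position: [0.6577, 0.1984, 0.2715]
ee_rot: [0.744, 0.658, -0.089, 0.082]
ft_force: [-0.6, 0.6, 0.2]
grip_width: 0.298
grasp_force: 0.0
side soap 0.82 [224. 204. 256. 229.] [0.0295 0.0496 0.0279] [[0.0045, 0.0217, 0.0211], [0.0555, 0.0723, 0.0312]] ((52.309112548828125, 53.88814926147461), 1.0517454147338867)
side brush 0.9 [256. 194. 280. 214.] [ 0.0294 -0.0381  0.0326] [[0.0044, -0.0637, 0.0215], [0.0556, -0.02, 0.0365]] ((56.90084457397461, 45.970298767089844), 0.8449206352233887)
side tumbler [(array([232., 155., 258., 198.]), 0.69), (array([223., 205., 255., 228.]), 0.19)]
side jar [(array([149., 156., 168., 181.]), 0.65)]
side floss [(array([288., 306., 321., 330.]), 0.81)]
top tumbler [(array([246., 184., 276., 213.]), 0.56)]
top jar []
top floss [(array([364., 229., 383., 254.]), 0.8)]
wrist soap 0.63 [167. 250. 197. 280.] [0.0808 0.0547 0.0268] [[0.0353, 0.0363, 0.0201], [0.0874, 0.0687, 0.0288]] ((33.215152740478516, 56.71533203125), 89.97020721435547)
wrist brush 0.63 [234. 248. 271. 278.] [ 0.0948 -0.043   0.0312] [[0.0575, -0.066, 0.0202], [0.0991, -0.022, 0.0331]] ((45.22234344482422, 45.29145431518555), 1.1563845872879028)
wrist tumbler [(array([159., 320., 223., 370.]), 0.64)]
wrist jar [(array([ 85., 159., 327., 278.]), 0.46)]
wrist floss []
```

View pics/v3.png

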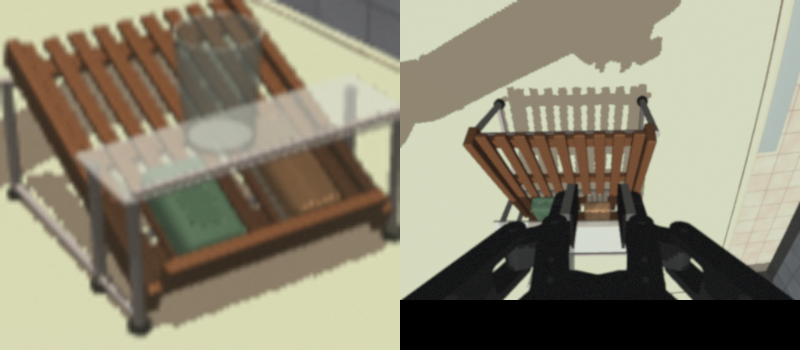

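Both look seated, but the brush's upper end reads about 2 mm high, so I'll press it once more and read the force while it is held there.

Run:
```python
from go import *
state()
for L in([.125,-.045,.02],[.10,-.045,.02],[.092,-.045,.02]): rel(*tcp_for_lead(L,14))
```

```text
lead [ 0.3258 -0.0432  0.1074] low [ 0.3432 -0.0432  0.0938] F [0.2 0.1 0.1] 30.6
clock 30.6 pos [0.658 0.198 0.272] -> [0.641 0.051 0.11 ] ROW [-2.09  0.01  3.85] [ 0.04 -0.01  0.03]
clock 30.6 pos [0.658 0.198 0.272] -> [0.638 0.029 0.1  ] ROW [-2.49  0.    4.16] [ 0.04 -0.01  0.03]
clock 30.6 pos [0.658 0.198 0.272] -> [0.637 0.022 0.097] ROW [-2.61  0.    4.25] [ 0.04 -0.01  0.03]
```

```bash
python3 -m pendant '[[-0.5,0,0.9,0,0,0,-0.4],[-1.0,0,1.85,0,0,0,-0.4],[-1.5,0,2.75,0,0,0,-0.4],[-1.9,0,3.5,0,0,0,-0.4],[-2.09,0.01,3.85,0,0,0,-0.4],[-2.3,0.01,4.0,0,0,0,-0.4],[-2.45,0,4.12,0,0,0,-0.4],[-2.49,0,4.16,0,0,0,-0.4],[-2.52,0,4.18,0,0,0,-0.4],[-2.54,0,4.2,0,0,0,-0.4]]'
python3 -c "
from go import *
state()"
python3 -m pendant '[[-0.01,0,0.01,0,0,0,-0.4],[-0.02,0,0.015,0,0,0,-0.4],[-0.03,0,0.025,0,0,0,-0.4],[-0.04,0,0.03,0,0,0,-0.4],[-0.05,0,0.04,0,0,0,-0.4],[-0.05,0,0.04,0,0,0,-0.4],[-0.06,0,0.05,0,0,0,-0.4],[-0.06,0,0.05,0,0,0,-0.4],[-0.06,0,0.05,0,0,0,-0.4],[-0.06,0,0.05,0,0,0,-0.4]]'
python3 -c "
from go import *
state()"
```

```text
clock: 31.85
position: [0.6377, 0.0263, 0.0986]
ee_rot: [0.743, 0.658, -0.089, 0.082]
ft_force: [-1.2, -0.4, 0.9]
grip_width: 0.303
grasp_force: 0.0
lead [ 0.0972 -0.0451  0.0199] low [ 0.1146 -0.045   0.0063] F [-1.2 -0.4  0.9] 31.85
clock: 33.1
position: [0.6377, 0.0255, 0.098]
ee_rot: [0.743, 0.659, -0.088, 0.082]
ft_force: [-5.8, 9.6, 12.9]
grip_width: 0.301
grasp_force: 7.2
lead [ 0.0962 -0.0452  0.0196] low [ 0.1136 -0.0451  0.0061] F [-5.8  9.6 12.9] 33.1
```

```bash
python3 -m pendant '[[0.05,0,-0.04,0,0,0,-0.4],[0.15,0,-0.12,0,0,0,-0.4],[0.3,0,-0.25,0,0,0,-0.4],[0.9,0,-0.8,0,0,0,-0.4],[1.5,0,-1.6,0,0,0,-0.4],[2,0,-2.6,0,0,0,-0.4],[2.3,0,-3.5,0,0,0,-0.4],[2.3,0,-4,0,0,0,-0.4],[2.3,0,-4,0,0,0,-0.4],[2.3,0,-4,0,0,0,-0.4]]'
python3 - <<'E'
from go import *
o,M=bedT(BED); im,d,c=shot('side')
for t in('soap','brush'):
    for r in manip.trace(t,'side')[:3]:
        m=r['pixels']&(d>0); ys,xs=np.nonzero(m); b=(world(c,np.c_[xs,ys],d[m])-o)@M; k=(b[:,2]>.02)&(b[:,2]<.04)&(abs(b[:,1])<.1)&(b[:,0]>-.02)
        if k.sum()>30: print(t,np.percentile(b[k],[1,99],axis=0).round(4).tolist(),cv2.minAreaRect((b[k,:2]*1000).astype(np.float32))[1:])
print(manip.hand_in())
E
```

```text
clock: 34.35
position: [0.6553, 0.1806, 0.2619]
ee_rot: [0.744, 0.657, -0.09, 0.082]
ft_force: [-0.2, -0.6, -0.2]
grip_width: 0.303
grasp_force: 0.0
soap [[0.0017, 0.0206, 0.0211], [0.0563, 0.0721, 0.0313]] ((56.66653823852539, 52.620269775390625), 0.2358757108449936)
brush [[0.0041, -0.0636, 0.0209], [0.0558, -0.0205, 0.0357]] ((45.3740119934082, 55.166324615478516), 88.5423583984375)
the job is handed in; nothing more can be done
None
```

I handed the job in at about 34 s (limit 72 s): the soap and the wooden brush both lie flat, lengthwise and pressed against the stop (felt as a hard stop), and I saw no sign that the tumbler, jar or floss box moved; the hand-in gave no verdict.

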